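Find the shaft flat with the collar and tighten its thumb screw

TASK

The collar on the bearing stand's shaft has come loose, and its thumb screw leans towards the robot. Turn the collar up and away until you feel its spring ball click into the flat that is hidden beneath it, then tighten the thumb screw clockwise, firmly finger-tight, down on the flat. Do not force the screw down on the round of the shaft, do not overtighten it, leave the other things on the bench where they are, and let go.

Things in the scene. Friction and masses are not known exactly. Their poses are not given: they have to be found in the camera images.
- stand: Bearing stand, bolted down: dark steel base plate 130 x 250 mm, 12 mm thick, with two grey bearing blocks (inner faces 68 mm either side of the middle, tops 139 mm above the bench) that carry a bare steel shaft 40 mm in diameter, its axis 105 mm up. Origin on the bench under the collar's middle; y along the shaft, z up, x level, pointing away from the robot.
- boss (a point): On the collar: middle of its round boss, 25 mm in diameter, on the screw's axis, 41 mm from the shaft's axis (boss top at 54 mm). z points outwards from the shaft, y along it. The collar is a dark steel ring 64 mm in diameter, 36 mm wide. The shaft's flat, a milled seat 7 mm wide and 3.5 mm deep, is hidden under it at a collar angle between -0.55 and +0.3, different every time.
- collar (a joint): Collar angle, rad: 0 with the screw straight up, negative leaning to the robot (-x of the stand), positive leaning away; starts at -1.05 to -0.9. Drag 0.1 N m (1.3 N at the knob). At the flat a spring ball clicks in: the collar then resists up to 0.45 N m (5 to 6 N at the knob); forced harder it jumps past. Let go, the ball holds it within 0.07 rad; there the screw point enters the flat.
- knob (a point): Centre of the thumb screw's black fluted round knob, 38 mm in diameter over the flutes (35 mm where gripped), 24 mm high. It lies 80 mm from the shaft's axis and comes 4 mm nearer for each rad the screw is turned in. z is the screw's axis, outwards through the knob's top; y lies along the shaft. The frame leans with the collar and does not spin with the knob.
- screw (a joint): Thumb screw angle, rad: 0 at the start, growing clockwise seen from the knob's top (tightening), 24 mm a turn. Drag 0.08 N m. Off the flat its springy point meets the round at 0.6 and must not be forced there (under 0.2 N m); on the flat it runs free to 1.5, then the torque climbs 0.3 N m a rad. Tight is 2.0 to 2.8 (0.2 to 0.5 N m), past 3.3 too much. Let go, it springs back to 1.8 and stays.
- screw_point (a point): End of the screw's slim point, inside the collar, on the screw's axis: 22.3 mm from the shaft's axis at the start, 20 mm when it touches the round, 16.5 mm when it meets the floor of the flat. z points outwards.
- stem: The thumb screw's steel stem with its point, between knob and shaft, on the screw's axis; slides in and out with the screw, does not spin. Origin on the shaft's axis at the start; z outwards along the screw.

How it is judged:
At the end, for the whole second after the job is handed in: The thumb screw stays turned in past 1.6 rad (possible only with its point in the flat), still presses on the shaft with more than 8 N, and is not being turned any more (under 0.5 rad/s) (value of joint screw above 1.6 rad and contact force between stem and shaft above 8 N and velocity of joint screw below 0.5 rad/s); the robot touches nothing.
It fails at once if the screw is forced down on the round of the shaft (over 60 N with its point outside the flat) (value of joint screw below 1.45 rad and contact force between stem and shaft above 60 N).
It fails at once if the screw is overtightened (over 160 N on the shaft) (contact force between stem and shaft above 160 N).
It fails at once if a bystander is pushed more than 30 mm (distance of any of nut_a, nut_b, pin_punch, spanner, clamp_strap, jack from where it was at the start of the episode above 0.03 m).
It also fails if it takes over 72 s, if anything falls off the work surface, if the arm or the gripper's body presses on something with over 40 N, if the wrist force passes 120 N, or if a joint passes its speed limit or range.

ROBOT

A 6-joint arm with a two-finger parallel gripper is mounted at the origin on the work surface; the furniture and walls round the work are solid. World frame = base frame: x ahead of the robot, y to its left, z up, the work surface at z = 0. Lengths are in m, angles in rad, forces in N, time in s.
With the tool pointing down it reaches from about 0.3 to 0.75 m from the base axis. Payload 8.5 kg.
Tool frame: the origin (TCP) lies midway between the tips of the shut fingers; the grasp point (between the pads) lies arm.hold_point_z behind it (arm.hold_point_z is the distance from the TCP to the grasp point, in m); z points along the fingers, x is the direction in which the jaws open and shut, and the axes are right-handed (so a half turn about z gives the same grasp; the last joint's range is limited). The gripper opens to 88 mm and grips with 3 to 60 N. Pads are 18 mm wide; open, the fingers measure 123 mm over their backs; the gripper's body (75 mm by 187 mm) begins 45 mm behind the grasp point.
Start: joints at [-1.33, 0.381, 1.297, -0, 1.464, -0.215], TCP at [0.242, -0.494, 0.239] pointing down, gripper open.
Joint ranges: [-3.11, 3.11], [-0.89, 2.33], [0.22, 2.48], [-1.42, 4.56], [0.17, 2.85], [-2.88, 2.88]. Speed limits (rad/s): [2.39, 2.39, 3.14, 3.14, 3.14, 3.14].

INTERFACE

Orientations are given as a unit quaternion [x, y, z, w].
In Python, from bench import arm gives the robot as it stands.
- The arm moves only by the tool carry_out, never from a script. Its argument "steps" is a list of rows, each a list of 4 numbers: the shift along the tool's x, y, z in m, then the turn about the tool's z in degrees. In form: [[dx, dy, dz, twist], ...]. A call has 1 to 12 rows; each row is the pose to reach, as a shift and turn from the pose measured when the call began, along the tool's axes at that moment; what a row does not reach only later rows make up. A row lasts 1/8 s, in which the tool goes at most 62.5 mm and 10.7 degrees, less where a joint would pass 70% of its speed; a pose out of reach is approached as far as the arm can. A call with a gripper value outside its range is refused whole. "grip" is the finger opening in m, from 0 to 0.0881, set as the call begins (left out, the last holds). The fingers move at their own pace and stop on an object; "squeeze" is the grip in N (left out, the last holds). Time passes only in rows, so rows that repeat a pose let the fingers close. It gives the time, the measured TCP pose, the force and the opening at its end, in the units of the state.
- arm.state(): the state, without advancing time (a new reading comes with each control period).
- arm.capture(name): name is "side" or "top"; returns a dict with "image" (480x640x3 uint8, blue, green, red), "fx", "fy", "cx", "cy" (pixels), "T" (4x4, takes a point from camera to world coordinates). Camera axes: x right, y down, z forward; pixel columns grow to the right and rows downward; lengths in m; the calibration is good to about 2 mm. A picture is of the moment at which its call begins. There is no depth.
- arm.close_job(): hands the job in, once; it reports no verdict.
Trained networks look in a picture, given as the dict that the camera call returned (one of the last four; its "shot" number tells which), for a name from the list of things; names that differ only in an ending like _2 or _b are one class to them, and where a whole thing is asked for, a point or a joint stands for the part that bears it (a point fixed in the world has none). Each returns a list of dicts, best first, with "confidence" (0 to 1); they miss things now and then, are a little off and sometimes report something else, mostly with a low value. They report only what shows in the picture. A call takes as long as a camera call.
- arm.spot_in(picture, thing): "at" ([column, row] in pixels, amid what is visible of it).
The state is a dict: "time": time; "qpos": joint angles; "dq": joint speeds; "effort": joint torques, N m; "tool_pos": TCP position; "tcp_rot": TCP orientation; "contact_force": force on the tool from outside, world axes, zero at the start; "moment": the same for the moment, N m; "width": opening from 0.0 (shut) to 1.0 (fully open).
Only numpy, scipy, OpenCV 4.12 (cv2) and the standard library are available. Lean on these libraries where they do the work, as an engineer would, in place of code of your own. Each camera call takes 0.05 s, during which the arm holds its last target. There are 200 camera calls.

## Working session

There is one attempt and no reset: what is moved stays moved. The work goes in short steps, Python scripts to look and compute and a tool call to move; the robot and the scene stay as the last step left them, time stands still between calls to the robot, and variables do not carry over. Pictures are saved under pics/ and viewed, about 8 in all and at most 12, crops included, and the job is handed in when it is done.

Besides the shell and the picture viewer there is one more tool, called after "Emit:" in YAML: its name, and indented under it one key for each argument. carry_out: Moves the arm, as the interface text tells. Its arguments: {"type":"object","properties":{"steps":{"type":"array","items":{"type":"array","items":{"type":"number"}}},"grip":{"type":"number"},"squeeze":{"type":"number"}},"required":["steps"]}

```bash
mkdir -p pics
cat > h.py <<'E'
import numpy as np, cv2
from bench import arm
def ray(p,uv):
    T=np.array(p["T"]);d=np.array([(uv[0]-p["cx"])/p["fx"],(uv[1]-p["cy"])/p["fy"],1.])
    d=T[:3,:3]@d; return T[:3,3],d/np.linalg.norm(d)
def tri(p,a,q,b):
    o1,d1=ray(p,a);o2,d2=ray(q,b)
    s=np.linalg.lstsq(np.c_[d1,-d2],o2-o1,rcond=None)[0]
    x,y=o1+s[0]*d1,o2+s[1]*d2
    return (x+y)/2,np.linalg.norm(x-y)
def proj(p,X):
    T=np.linalg.inv(np.array(p["T"]));c=T[:3,:3]@X+T[:3,3]
    return p["fx"]*c[0]/c[2]+p["cx"],p["fy"]*c[1]/c[2]+p["cy"]
E
python3 - <<'E'
from h import *
s=arm.capture("side");t=arm.capture("top")
cv2.imwrite("pics/s1.png",s["image"]);cv2.imwrite("pics/t1.png",t["image"])
for n in ["knob","boss","collar","stand"]:
    a=arm.spot_in(s,n);b=arm.spot_in(t,n)
    print(n,a,b)
    if a and b: print(tri(s,a[0]["at"],t,b[0]["at"]))
for p in(s,t): print(np.round(p["T"],3).tolist(),p["fx"])
print(arm.state(),arm.hold_point_z)
E
```

```text
knob [{'at': [345.4, 271.6], 'confidence': 0.95}] [{'at': [280.2, 281.8], 'confidence': 0.74}]
(array([0.54090448, 0.07206526, 0.14945878]), np.float64(0.00019933062593892618))
boss [{'at': [323.9, 273.0], 'confidence': 0.98}] [{'at': [282.6, 259.2], 'confidence': 0.63}]
(array([0.58278159, 0.06952795, 0.12349003]), np.float64(0.0007869305281510163))
collar [{'at': [323.7, 269.3], 'confidence': 0.91}] [{'at': [282.0, 263.2], 'confidence': 0.68}]
(array([0.57829827, 0.07164977, 0.13645355]), np.float64(0.007896106339264486))
stand [] [{'at': [287.5, 250.9], 'confidence': 0.68}]
[[-0.883, -0.316, 0.347, 0.326], [-0.469, 0.575, -0.67, 0.581], [0.012, -0.754, -0.656, 0.702], [0.0, 0.0, 0.0, 1.0]] 456.6447604790535
[[0.021, -0.998, 0.062, 0.563], [-0.999, -0.023, -0.035, 0.047], [0.036, -0.061, -0.997, 0.993], [0.0, 0.0, 0.0, 1.0]] 463.09926284384477
{'time': 0.5, 'qpos': array([-1.33032528e+00,  3.80616883e-01,  1.29743922e+00,  2.45002404e-05,
        1.46359873e+00, -2.15299187e-01]), 'dq': array([-0.00150638, -0.00023561, -0.00043551,  0.00048054,  0.00060147,
        0.00041707]), 'effort': array([-1.39027212e-03, -4.37517250e+01, -2.24608111e+01,  7.13124149e-02,
        3.16637603e-02, -1.03040358e-05]), 'tool_pos': array([ 0.24208148, -0.49382616,  0.23872608]), 'tcp_rot': array([ 8.48572832e-01, -5.29078584e-01, -1.37577173e-05, -3.04277217e-05]), 'contact_force': array([-0.4534374 , -1.08127633,  0.63843872]), 'moment': array([-0.03534704, -0.03289684,  0.01598964]), 'width': 0.9999358782893449} 0.0187
```

View pics/s1.png

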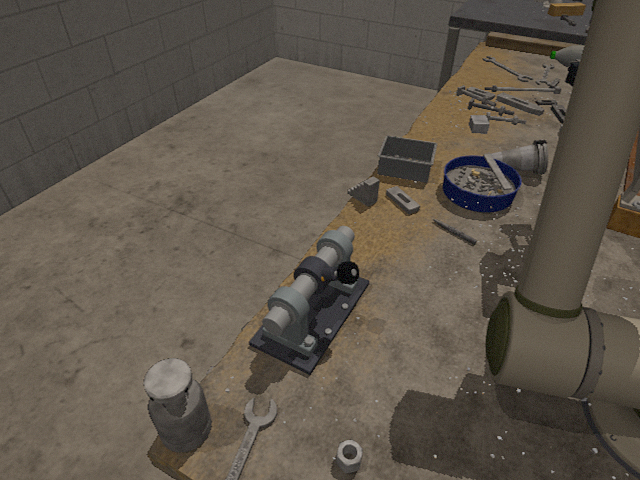

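View pics/t1.png

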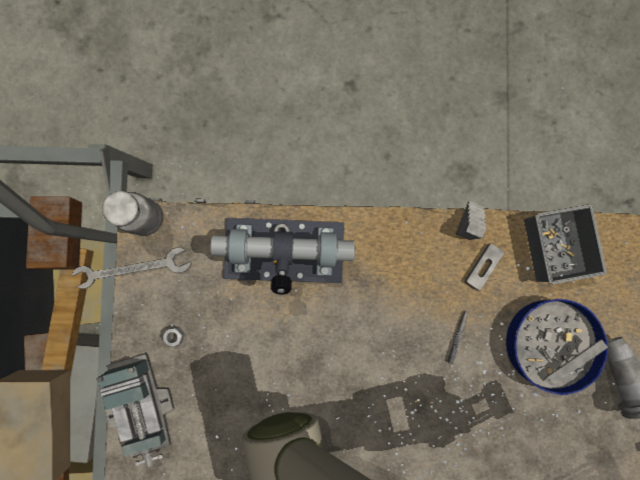

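Run:
```python
from h import *
s=arm.capture("side");t=arm.capture("top")
for z in (.105,):
    P=[]
    for uv in [(211.5,245),(353.5,250),(283,247.5)]:
        o,d=ray(t,uv);P.append(o+d*(z-o[2])/d[2]);print(P[-1])
    v=P[0]-P[1];print("yaw y-axis",np.degrees(np.arctan2(-v[0],v[1])))
c=t["image"][190:320,190:370];d=s["image"][210:380,235:385]
c=cv2.resize(c,(720,520),interpolation=3);cv2.imwrite("pics/t2.png",c)
k=[];
for i in range(3):
    s=arm.capture("side");t=arm.capture("top")
    print(tri(s,arm.spot_in(s,"knob")[0]["at"],t,arm.spot_in(t,"knob")[0]["at"])[0])
```

```text
[0.60691816 0.20583084 0.105     ]
[ 0.60356269 -0.06608697  0.105     ]
[0.60527112 0.06962385 0.105     ]
yaw y-axis -0.7069951774405778
[0.5380662  0.07152221 0.14727321]
[0.53905044 0.07456767 0.14861544]
[0.53956596 0.07571231 0.14719217]
```

View pics/t2.png

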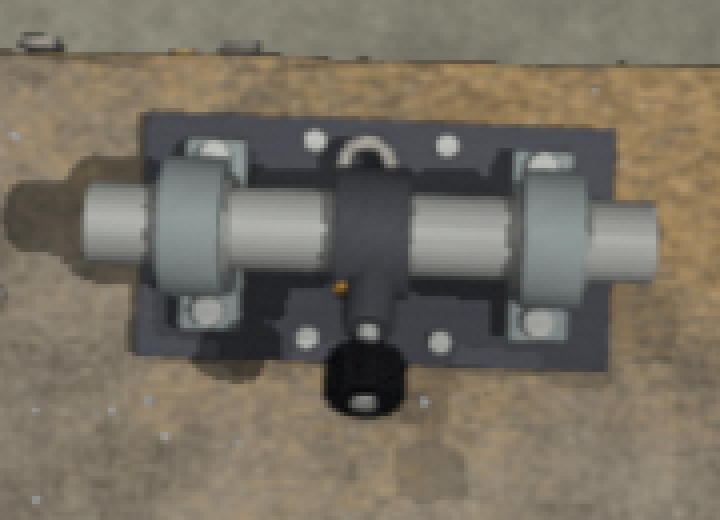

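Emit:
carry_out:
  steps:
    - [-0.377,-0.5166,0,-153]
    - [-0.377,-0.5166,0,-153]
    - [-0.377,-0.5166,0,-153]
    - [-0.377,-0.5166,0,-153]
    - [-0.377,-0.5166,0,-153]
    - [-0.377,-0.5166,0,-153]
    - [-0.377,-0.5166,0,-153]
    - [-0.377,-0.5166,0,-153]
    - [-0.377,-0.5166,0,-153]
    - [-0.377,-0.5166,0,-153]
    - [-0.377,-0.5166,0,-153]
    - [-0.377,-0.5166,0,-153]
  grip: 0.06
  squeeze: 3

```text
time: 2.7
tool_pos: [0.5403, 0.0735, 0.2384]
tcp_rot: [0.841, 0.541, -0.0, -0.0]
contact_force: [-0.3, 0.5, -0.0]
width: 0.682
```

Emit:
carry_out:
  steps:
    - [0,0,0,-23.8]
    - [0,0,0,-23.8]
    - [0,0,0,-23.8]
    - [0,0,0.05,-23.8]
    - [0,0,0.105,-23.8]
    - [0,0,0.108,-23.8]
    - [0,0,0.108,-23.8]

```text
time: 3.58
tool_pos: [0.5412, 0.0735, 0.1321]
tcp_rot: [0.711, 0.703, 0.001, 0.001]
contact_force: [-0.0, -0.4, -0.2]
width: 0.679
```

Emit:
carry_out:
  steps:
    - [0,0,0,0]
    - [0,0,0,0]
    - [0,0,0,0]
    - [0,0,0,0]
    - [0,0,0,0]
    - [0,0,0,0]
  grip: 0.0
  squeeze: 4

```text
time: 4.32
tool_pos: [0.5411, 0.0726, 0.1326]
tcp_rot: [0.711, 0.703, 0.0, 0.001]
contact_force: [-1.2, -4.4, 2.9]
width: 0.397
```

Run:
```python
from h import *
s=arm.capture("side");t=arm.capture("top");st=arm.state()
print(st["width"]*.0881,st["tool_pos"],st["contact_force"],st["moment"],st["qpos"])
c=cv2.resize(s["image"][200:350,260:420],(480,450));d=cv2.resize(t["image"][210:330,230:340],(412,450))
cv2.imwrite("pics/g.png",np.hstack([c,d])[:, :800])
```

```text
0.03478960990316851 [0.54116366 0.07262834 0.13261259] [-2.17238948 -5.75756203  1.89812733] [-0.71873911  0.17034012 -0.00391617] [-0.08272325  0.47352298  1.47603724 -0.0017413   1.18990739 -1.64097396]
```

View pics/g.png

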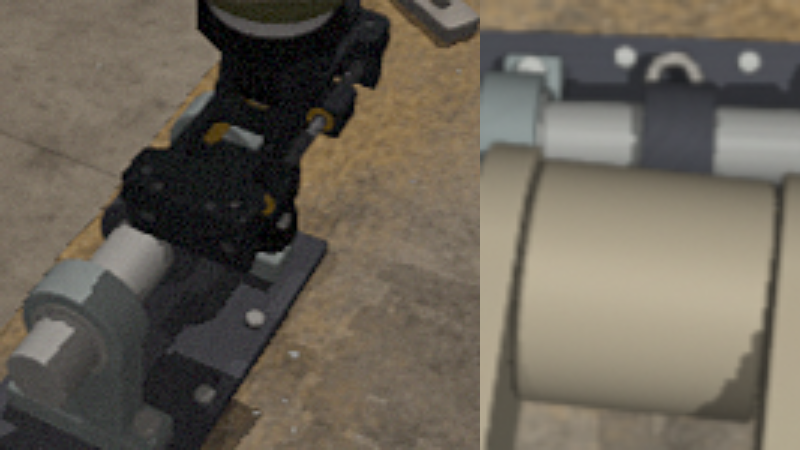

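Emit:
carry_out:
  steps:
    - [-0.001,0.0025,-0.003,0]
    - [-0.001,0.0048,-0.006,0]
    - [-0.001,0.0075,-0.009,0]
    - [-0.001,0.0103,-0.0117,0]
    - [-0.001,0.014,-0.015,0]
    - [-0.001,0.0182,-0.0182,0]
    - [-0.001,0.0182,-0.0182,0]

```text
time: 5.3
tool_pos: [0.5601, 0.0714, 0.1514]
tcp_rot: [0.711, 0.703, 0.001, 0.002]
contact_force: [-1.6, 0.0, 3.3]
width: 0.393
```

Emit:
carry_out:
  steps:
    - [0,0.0027,-0.0018,0]
    - [0,0.0027,-0.0018,0]

```text
time: 5.55
tool_pos: [0.563, 0.0714, 0.1534]
tcp_rot: [0.711, 0.703, 0.001, 0.002]
contact_force: [-1.9, -0.5, 2.1]
width: 0.394
```

Emit:
carry_out:
  steps:
    - [0,0.0027,-0.0017,0]
    - [0,0.0027,-0.0017,0]

```text
time: 5.8
tool_pos: [0.5658, 0.0714, 0.1552]
tcp_rot: [0.711, 0.703, 0.001, 0.002]
contact_force: [-3.0, 0.1, 2.3]
width: 0.394
```

Emit:
carry_out:
  steps:
    - [0,0.0028,-0.0016,0]
    - [0,0.0028,-0.0016,0]

```text
time: 6.05
tool_pos: [0.5689, 0.0714, 0.1569]
tcp_rot: [0.711, 0.703, 0.001, 0.002]
contact_force: [-2.0, 0.8, 2.1]
width: 0.395
```

Emit:
carry_out:
  steps:
    - [0,0.0028,-0.0014,0]
    - [0,0.0028,-0.0014,0]

```text
time: 6.3
tool_pos: [0.5721, 0.0713, 0.1585]
tcp_rot: [0.711, 0.703, 0.001, 0.003]
contact_force: [-2.3, 0.1, 2.2]
width: 0.392
```

Emit:
carry_out:
  steps:
    - [0,0.0028,-0.0013,0]
    - [0,0.0028,-0.0013,0]

```text
time: 6.55
tool_pos: [0.5758, 0.0712, 0.1603]
tcp_rot: [0.711, 0.703, 0.002, 0.003]
contact_force: [0.6, -0.0, 2.9]
width: 0.395
```

Emit:
carry_out:
  steps:
    - [0,0.0029,-0.0012,0]
    - [0,0.0029,-0.0012,0]

```text
time: 6.8
tool_pos: [0.5794, 0.0711, 0.1619]
tcp_rot: [0.711, 0.703, 0.003, 0.004]
contact_force: [1.9, -0.5, 3.6]
width: 0.394
```

Emit:
carry_out:
  steps:
    - [0,0.002,-0.0007,0]
    - [0,0.002,-0.0007,0]

```text
time: 7.05
tool_pos: [0.5813, 0.0711, 0.1625]
tcp_rot: [0.711, 0.703, 0.003, 0.004]
contact_force: [-0.1, -0.2, 2.4]
width: 0.393
```

Emit:
carry_out:
  steps:
    - [0,0.002,-0.0006,0]
    - [0,0.002,-0.0006,0]

```text
time: 7.3
tool_pos: [0.5831, 0.0712, 0.163]
tcp_rot: [0.711, 0.703, 0.002, 0.004]
contact_force: [-3.2, 0.4, 3.4]
width: 0.394
```

Emit:
carry_out:
  steps:
    - [0,0.0015,-0.0004,0]
    - [0,0.0015,-0.0004,0]

```text
time: 7.55
tool_pos: [0.5846, 0.0712, 0.1635]
tcp_rot: [0.711, 0.703, 0.002, 0.004]
contact_force: [-3.8, 0.3, 2.9]
width: 0.393
```

Emit:
carry_out:
  steps:
    - [0,0.0012,-0.0003,0]
    - [0,0.0012,-0.0003,0]

```text
time: 7.8
tool_pos: [0.5859, 0.0711, 0.1638]
tcp_rot: [0.711, 0.703, 0.002, 0.004]
contact_force: [-2.5, 0.9, 3.0]
width: 0.394
```

Emit:
carry_out:
  steps:
    - [0,0,0,0]
    - [0,0,0,0]
    - [0,0,0,0]
    - [0,0,-0.06,0]
    - [0,0,-0.1,0]
    - [-0.06,-0.03,-0.1,0]
    - [-0.12,-0.06,-0.1,0]
    - [-0.18,-0.1,-0.1,0]
    - [-0.22,-0.12,-0.1,0]
    - [-0.22,-0.12,-0.1,0]
  grip: 0.06

```text
time: 9.05
tool_pos: [0.4609, -0.1502, 0.2633]
tcp_rot: [0.713, 0.701, 0.002, 0.004]
contact_force: [-0.3, 0.0, -0.0]
width: 0.684
```

Run:
```python
from h import *
for i in range(3):
    s=arm.capture("side");t=arm.capture("top")
    k,e=tri(s,arm.spot_in(s,"knob")[0]["at"],t,arm.spot_in(t,"knob")[0]["at"])
    b,e2=tri(s,arm.spot_in(s,"boss")[0]["at"],t,arm.spot_in(t,"boss")[0]["at"])
    print(k,e,b,e2,np.arctan2(k[0]-.605,k[2]-.105))
print(arm.state()["tool_pos"])
c=cv2.resize(s["image"][200:350,260:420],(400,375),interpolation=3);d=cv2.resize(t["image"][200:320,220:348],(400,375),interpolation=3)
cv2.imwrite("pics/g2.png",np.hstack([c,d]))
```

```text
[0.57752844 0.07290997 0.18341766] 0.0005226305634820143 [0.59437696 0.06744454 0.13445535] 0.008978792145488416 -0.33696306271906723
[0.57719926 0.07654606 0.18882018] 0.003985304868361943 [0.59343076 0.07576323 0.14474195] 0.008890511313362503 -0.3202538406482092
[0.5775132  0.07495685 0.1883333 ] 0.0014775004812589935 [0.59387564 0.0729074  0.14137138] 0.009166591556364564 -0.31860478615153537
[ 0.46239374 -0.14724611  0.26308471]
```

View pics/g2.png

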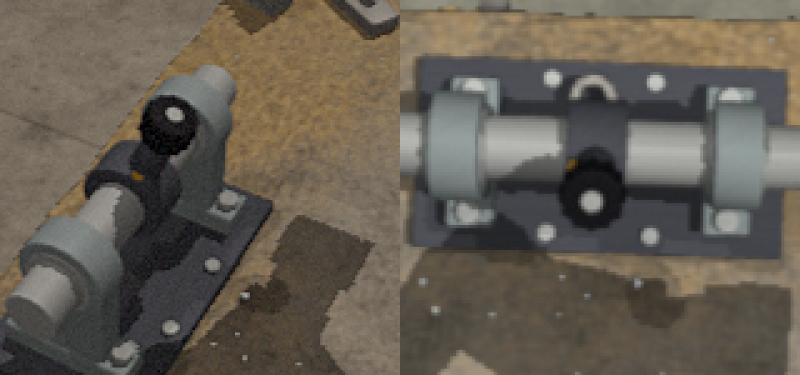

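Emit:
carry_out:
  steps:
    - [0.05,0.026,0,-10]
    - [0.1,0.052,0,-20]
    - [0.16,0.083,0,-30]
    - [0.2207,0.1139,0,-35]
    - [0.2207,0.1139,0,-35]
    - [0.2207,0.1139,0,-35]
  squeeze: 4

```text
time: 10.7
tool_pos: [0.5789, 0.0721, 0.2634]
tcp_rot: [0.467, 0.884, 0.001, 0.004]
contact_force: [0.7, -0.4, -0.2]
width: 0.678
```

Emit:
carry_out:
  steps:
    - [-0.001,0.0005,0.05,0]
    - [-0.001,0.0005,0.1,0]
    - [-0.001,0.0005,0.1,0]
    - [-0.001,0.0005,0.1,0]

```text
time: 11.2
tool_pos: [0.5814, 0.0704, 0.1657]
tcp_rot: [0.468, 0.884, 0.002, 0.005]
contact_force: [0.1, -0.7, 0.2]
width: 0.685
```

Emit:
carry_out:
  steps:
    - [0,0,0,0]
    - [0,0,0,0]
    - [0,0,0,0]
    - [0,0,0,0]
    - [0,0,0,0]
  grip: 0.0
  squeeze: 4

```text
time: 11.82
tool_pos: [0.5813, 0.0714, 0.1666]
tcp_rot: [0.467, 0.884, 0.002, 0.005]
contact_force: [-2.3, 4.0, 4.5]
width: 0.419
```

Emit:
carry_out:
  steps:
    - [0,0,0.001,0]
    - [0,0,0.001,0]
    - [0,0,0.002,10]
    - [0,0.0003,0.003,20]
    - [0,0.0006,0.0035,30]
    - [0,0.0008,0.004,38]
    - [0,0.0008,0.004,38]
  squeeze: 15

```text
time: 12.7
tool_pos: [0.5823, 0.0719, 0.1631]
tcp_rot: [0.729, 0.684, 0.004, 0.005]
contact_force: [1.6, -0.4, 1.0]
width: 0.393
```

Run:
```python
from h import *
st=arm.state();print({k:np.round(st[k],3) for k in("tool_pos","tcp_rot","contact_force","moment","width")})
```

```text
{'tool_pos': array([0.582, 0.072, 0.163]), 'tcp_rot': array([0.729, 0.684, 0.004, 0.005]), 'contact_force': array([ 1.55 , -0.431,  0.989]), 'moment': array([ 0.308, -0.3  , -0.007]), 'width': np.float64(0.393)}
```

Emit:
carry_out:
  steps:
    - [0,0.0003,0.0005,10]
    - [0,0.0005,0.001,20]
    - [0,0.0007,0.002,30]
    - [0,0.0008,0.0025,36]

```text
time: 13.2
tool_pos: [0.5839, 0.0712, 0.1608]
tcp_rot: [0.905, 0.425, 0.006, 0.004]
contact_force: [2.5, -3.0, -1.1]
width: 0.41
```

```bash
cat > st.py <<'E'
from h import *
st=arm.state();print({k:np.round(st[k],4).tolist() for k in("time","tool_pos","contact_force","moment","width")},"yaw",np.degrees(2*np.arctan2(st["tcp_rot"][1],st["tcp_rot"][0])),"q6",st["qpos"][5])
E
python3 st.py
```

```text
{'time': 13.2, 'tool_pos': [0.5839, 0.0712, 0.1608], 'contact_force': [2.4548, -3.0365, -1.1373], 'moment': [-0.0481, -0.8539, 0.2877], 'width': 0.4104} yaw 50.3070097966322 q6 -0.9573736062622221
```

Emit:
carry_out:
  steps:
    - [0,0,-0.0005,-8]
    - [0,0,-0.0005,-8]

```text
time: 13.45
tool_pos: [0.584, 0.0707, 0.1614]
tcp_rot: [0.873, 0.488, 0.006, 0.005]
contact_force: [1.1, -3.0, -0.5]
width: 0.411
```

```bash
python3 st.py
```

```text
{'time': 13.45, 'tool_pos': [0.584, 0.0707, 0.1614], 'contact_force': [1.1077, -3.0038, -0.4822], 'moment': [-0.3974, -0.2467, 0.1011], 'width': 0.4106} yaw 58.38174515542168 q6 -1.098577052939785
```

Emit:
carry_out:
  steps:
    - [0,0,-0.0005,-8]
    - [0,0,-0.0005,-8]

```text
time: 13.7
tool_pos: [0.5838, 0.0705, 0.1619]
tcp_rot: [0.837, 0.547, 0.005, 0.005]
contact_force: [-0.4, -3.0, 0.2]
width: 0.403
```

```bash
python3 st.py
```

```text
{'time': 13.7, 'tool_pos': [0.5838, 0.0705, 0.1619], 'contact_force': [-0.4357, -2.9571, 0.1933], 'moment': [-0.3817, 0.0254, 0.045], 'width': 0.4034} yaw 66.27141389324404 q6 -1.23628070308337
```

Emit:
carry_out:
  steps:
    - [0,0,-0.001,-10]
    - [0,0,-0.0015,-20]
    - [0,0,-0.0025,-30]
    - [0,0,-0.003,-36]

```text
time: 14.2
tool_pos: [0.5835, 0.0706, 0.1648]
tcp_rot: [0.627, 0.779, 0.003, 0.007]
contact_force: [-0.6, -1.7, 0.6]
width: 0.394
```

```bash
python3 st.py
```

```text
{'time': 14.2, 'tool_pos': [0.5835, 0.0706, 0.1648], 'contact_force': [-0.622, -1.6608, 0.617], 'moment': [-0.5361, -0.0635, -0.2568], 'width': 0.3938} yaw 102.28378071383445 q6 -1.8645188603803768
```

Emit:
carry_out:
  steps:
    - [0,0,-0.0005,-10]
    - [0,0,-0.001,-20]
    - [0,0,-0.001,-20]

```text
time: 14.58
tool_pos: [0.584, 0.071, 0.1659]
tcp_rot: [0.484, 0.875, 0.003, 0.008]
contact_force: [2.7, 1.6, -1.0]
width: 0.401
```

```bash
python3 st.py
```

```text
{'time': 14.575, 'tool_pos': [0.584, 0.071, 0.1659], 'contact_force': [2.691, 1.58, -1.0083], 'moment': [-0.0509, -0.8523, -0.0281], 'width': 0.4014} yaw 122.04909553179614 q6 -2.209165823835023
```

Emit:
carry_out:
  steps:
    - [0,0,0.0005,10]
    - [0,0,0.001,20]
    - [0,0,0.002,30]
    - [0,0,0.0025,40]
    - [0,0,0.0025,40]
    - [0,0,0.0025,40]

```text
time: 15.32
tool_pos: [0.584, 0.0713, 0.1636]
tcp_rot: [0.754, 0.657, 0.005, 0.006]
contact_force: [0.2, 2.1, 1.8]
width: 0.391
```

```bash
python3 st.py
```

```text
{'time': 15.325, 'tool_pos': [0.584, 0.0713, 0.1636], 'contact_force': [0.224, 2.1049, 1.8313], 'moment': [0.7732, -0.305, 0.048], 'width': 0.3912} yaw 82.1061677526099 q6 -1.511954765656234
```

Emit:
carry_out:
  steps:
    - [0,0,0.0005,10]
    - [0,0,0.0005,10]
    - [0,0,0.0005,10]

```text
time: 15.7
tool_pos: [0.5841, 0.0714, 0.1631]
tcp_rot: [0.807, 0.59, 0.006, 0.005]
contact_force: [1.6, 1.6, 2.0]
width: 0.391
```

```bash
python3 st.py
```

```text
{'time': 15.7, 'tool_pos': [0.5841, 0.0714, 0.1631], 'contact_force': [1.594, 1.5894, 2.0411], 'moment': [0.7309, -0.447, 0.0853], 'width': 0.3909} yaw 72.30387813226957 q6 -1.3408938608744692
```

Emit:
carry_out:
  steps:
    - [0,0,0.0005,10]
    - [0,0,0.0005,10]
    - [0,0,0.0005,10]

```text
time: 16.08
tool_pos: [0.5843, 0.0713, 0.1627]
tcp_rot: [0.855, 0.519, 0.007, 0.005]
contact_force: [1.6, 1.2, 0.9]
width: 0.4
```

```bash
python3 st.py
```

```text
{'time': 16.075, 'tool_pos': [0.5843, 0.0713, 0.1627], 'contact_force': [1.6054, 1.2269, 0.864], 'moment': [0.6876, -0.6878, 0.0669], 'width': 0.4002} yaw 62.53009499535994 q6 -1.1704598014358831
```

Emit:
carry_out:
  steps:
    - [0,0,0.0008,8]
    - [0,0,0.001,14]
    - [0,0,0.001,14]
    - [0,0,0.001,14]

```text
time: 16.58
tool_pos: [0.5846, 0.0711, 0.1618]
tcp_rot: [0.911, 0.412, 0.007, 0.005]
contact_force: [5.0, -0.0, -0.2]
width: 0.408
```

```bash
python3 st.py
```

```text
{'time': 16.575, 'tool_pos': [0.5846, 0.0711, 0.1618], 'contact_force': [4.9971, -0.0463, -0.2231], 'moment': [0.4171, -1.1075, 0.0783], 'width': 0.4079} yaw 48.7081380218652 q6 -0.929357838278377
```

Emit:
carry_out:
  steps:
    - [0,0,0,0]
    - [0,0,0,0]
    - [0,0,0.0015,-10]
    - [0,0,0.003,-20]
    - [0,0,0.003,-30]
    - [0,0,0.003,-40]
    - [0,0,0.003,-50]
    - [0,0,0.003,-60]
    - [0,0,0.003,-70]
    - [0,0,0.003,-76]
    - [0,0,0.003,-76]
  grip: 0.056
  squeeze: 5

```text
time: 17.95
tool_pos: [0.5843, 0.0712, 0.1586]
tcp_rot: [0.464, 0.886, 0.003, 0.008]
contact_force: [-0.4, -0.7, 0.7]
width: 0.636
```

```bash
python3 st.py
```

```text
{'time': 17.95, 'tool_pos': [0.5843, 0.0712, 0.1586], 'contact_force': [-0.4442, -0.7448, 0.7208], 'moment': [0.129, -0.1277, 0.0187], 'width': 0.6363} yaw 124.68281083084372 q6 -2.2552361654240944
```

Emit:
carry_out:
  steps:
    - [0,0,0,0]
    - [0,0,0,0]
    - [0,0,0,0]
    - [0,0,0,0]
    - [0,0,0,0]
  grip: 0.0

```text
time: 18.58
tool_pos: [0.5842, 0.0712, 0.1586]
tcp_rot: [0.464, 0.886, 0.003, 0.008]
contact_force: [-0.0, 0.5, 0.5]
width: 0.415
```

```bash
python3 st.py
```

```text
{'time': 18.575, 'tool_pos': [0.5842, 0.0712, 0.1586], 'contact_force': [-0.0207, 0.5289, 0.4909], 'moment': [0.256, -0.0034, 0.0359], 'width': 0.4151} yaw 124.67360763445605 q6 -2.255027997176878
```

Emit:
carry_out:
  steps:
    - [0,0,0,0]
    - [0,0,0,0]
    - [0,0,0.0005,10]
    - [0,0.0002,0.001,20]
    - [-0.0002,0.0004,0.002,30]
    - [-0.0003,0.0005,0.0025,40]
    - [-0.0003,0.0005,0.0025,40]
    - [-0.0003,0.0005,0.0025,40]
  squeeze: 25

```text
time: 19.58
tool_pos: [0.5849, 0.0716, 0.1561]
tcp_rot: [0.738, 0.675, 0.006, 0.006]
contact_force: [0.5, 3.4, -0.0]
width: 0.383
```

```bash
python3 st.py
```

```text
{'time': 19.575, 'tool_pos': [0.5849, 0.0716, 0.1561], 'contact_force': [0.5233, 3.3808, -0.0022], 'moment': [0.9508, -0.205, 0.1987], 'width': 0.3835} yaw 84.8709846106747 q6 -1.560131683560987
```

Emit:
carry_out:
  steps:
    - [0,0.0002,0.0008,10]
    - [0,0.0004,0.0015,18]
    - [0,0.0004,0.0015,18]
    - [0,0.0004,0.0015,18]

```text
time: 20.08
tool_pos: [0.5857, 0.0717, 0.1548]
tcp_rot: [0.833, 0.553, 0.007, 0.005]
contact_force: [1.6, 2.6, -0.2]
width: 0.389
```

```bash
python3 st.py
```

```text
{'time': 20.075, 'tool_pos': [0.5857, 0.0717, 0.1548], 'contact_force': [1.5726, 2.6156, -0.1604], 'moment': [1.1426, -0.584, 0.2424], 'width': 0.3886} yaw 67.08084283009343 q6 -1.249712501834848
```

Emit:
carry_out:
  steps:
    - [0,0.0002,0.0005,8]
    - [0,0.0003,0.001,12]
    - [0,0.0003,0.001,12]
    - [0,0.0003,0.001,12]

```text
time: 20.58
tool_pos: [0.5864, 0.0715, 0.1542]
tcp_rot: [0.886, 0.463, 0.008, 0.005]
contact_force: [2.1, 3.5, 3.3]
width: 0.395
```

```bash
python3 st.py
```

```text
{'time': 20.575, 'tool_pos': [0.5864, 0.0715, 0.1542], 'contact_force': [2.1164, 3.5064, 3.2856], 'moment': [1.0692, -0.7891, 0.3318], 'width': 0.3951} yaw 55.22080385258664 q6 -1.0429539011602695
```

Emit:
carry_out:
  steps:
    - [0,0,0,0]
    - [0,0,0,0]
    - [0,0,0,0]
    - [0,0,-0.05,0]
    - [0,0,-0.11,0]
    - [-0.03,-0.03,-0.11,0]
    - [-0.09,-0.05,-0.11,0]
    - [-0.15,-0.09,-0.11,0]
    - [-0.2,-0.12,-0.11,0]
    - [-0.2,-0.12,-0.11,0]
    - [-0.2,-0.12,-0.11,0]
  grip: 0.06

```text
time: 21.95
tool_pos: [0.3721, -0.0244, 0.2606]
tcp_rot: [0.886, 0.463, 0.008, 0.005]
contact_force: [0.0, 0.5, 0.3]
width: 0.682
```

```bash
python3 st.py
python3 - <<'E'
from h import *
for i in range(3):
    s=arm.capture("side");t=arm.capture("top")
    a,b=arm.spot_in(s,"knob"),arm.spot_in(t,"knob")
    if a and b:
        k,e=tri(s,a[0]["at"],t,b[0]["at"]);print(k,e,np.hypot(k[0]-.605,k[2]-.105),np.arctan2(k[0]-.605,k[2]-.105))
c=cv2.resize(s["image"][200:350,260:420],(400,375),interpolation=3);d=cv2.resize(t["image"][200:320,220:348],(400,375),interpolation=3)
cv2.imwrite("pics/g3.png",np.hstack([c,d]))
E
```

```text
{'time': 21.95, 'tool_pos': [0.3721, -0.0244, 0.2606], 'contact_force': [0.0141, 0.4809, 0.2885], 'moment': [0.0421, -0.1524, 0.016], 'width': 0.682} yaw 55.17126432794302 q6 -1.3544434455806758
[0.583441   0.07178091 0.17800258] 0.0020433776871574684 0.07611942379357571 -0.28715611645864764
[0.58592339 0.07244328 0.18160876] 0.0012007769593913565 0.07894821052102963 -0.2440499230446736
```

View pics/g3.png

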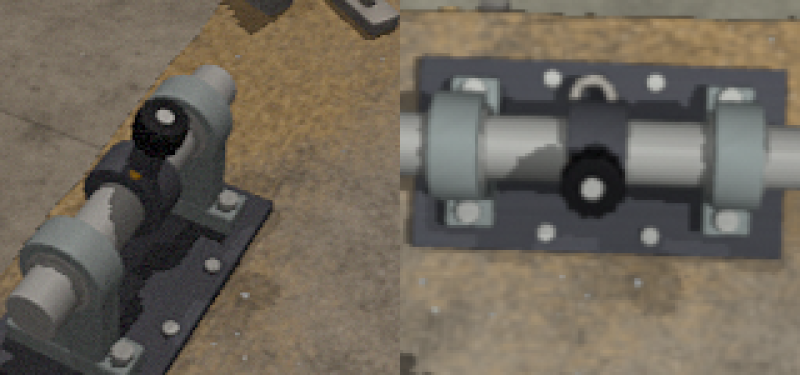

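Run:
```python
from h import *
s=arm.capture("side");t=arm.capture("top")
for a,b in [((329.6,245.6),(281.4,264.3)),((325.6,246.8),(281.4,260.2))]:
    k,e=tri(s,a,t,b);print(k,e,np.hypot(k[0]-.605,k[2]-.105),np.arctan2(k[0]-.605,k[2]-.105))
```

```text
[0.57275009 0.06977421 0.19335541] 0.001619042905347634 0.09405708258288391 -0.3499767633831091
[0.57994263 0.07012096 0.18781066] 0.0016763156893895156 0.08651865071510577 -0.2938278198499573
```

```bash
python3 -c "
from bench import arm
print(arm.close_job())"
```

```text
the job is handed in; nothing more can be done
None
```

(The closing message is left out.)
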